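# Move the drawer fronts on one place round the coating bench

### The job

Move the three drawer fronts on by one place, using the empty white offcut board as a free spot: the dry arched front on the sloping drying stand goes to the middle of the square cork mat, the freshly coated oblong front on the round pedestal goes onto the sloping stand, midway along the cleat with a long edge resting squared up against it, and the square front on the mat goes to the middle of the round pedestal. Keep the fronts knob side up all the way, lying fully on their places at the end, and do not disturb the paint pot and the varnish jar.

Things in the scene. Friction and masses are not known exactly. Their poses are not given: they have to be found in the camera images.
- oblong_front: loose grey-primed wooden drawer front, an oblong slab 48 (x) x 90 (y) x 14 mm thick, about 0.09 kg; upright round dark wooden knob on its upper face, 26 mm across, 34 mm high, to pick it up by; origin: underside, on the knob axis; z up through the knob (knob top at z = 48 mm). At the start it lies on the round coating stand
- square_front: loose grey-primed wooden drawer front, a square slab 60 x 60 x 14 mm thick, about 0.09 kg; upright round dark wooden knob on its upper face, 26 mm across, 34 mm high, to pick it up by; origin: underside, on the knob axis; z up through the knob (knob top at z = 48 mm). At the start it lies on the cork mat
- arched_front: loose grey-primed wooden drawer front, 60 (x) x 60 (y) x 14 mm thick, 0.09 kg, half-round end at +x, straight edge at -x, 27 mm from the knob axis; upright round dark wooden knob on its upper face, 26 mm across, 34 mm high, to pick it up by; origin: underside, on the knob axis; z up through the knob (knob top at z = 48 mm). Starts lying on the drying stand's slope, straight edge at the cleat
- drying_stand: fixed plywood stand, 100 wide (y), 87 mm deep (x). Origin: middle of its footprint at table height, z up. Its top board rises toward +x at 0.30 rad, 80 mm clear up the slope. A cleat (strip 8 mm thick, 8 mm proud) runs along the lower edge; its inner foot, where it meets the board's upper face, runs along y through [-0.035, 0, 0.020] m in this frame
- coating_stand: fixed round dark-steel pedestal with a flat disc top, 84 mm across, top face 24 mm above the table. Origin: middle of its underside at table height, z up
- cork_mat: fixed square cork mat 90 x 90 x 6 mm, flat on the table. Origin: middle of its underside at table height, z up
- spare_card: fixed flat white laminate offcut, oblong, 100 (x) x 85 (y) x 4 mm, empty: the free spot. Origin: middle of its underside at table height, z up
- paint_pot: loose bystander: small white sample paint pot with a metal lid, 53 mm across and 58 mm high, standing upright among the places; origin: middle of its underside
- varnish_jar: loose bystander: white jar with a black screw lid, 62 mm across and 68 mm high, standing upright near the chest; origin: middle of its underside
There are look-alikes about, which are no part of the job. Leave any yellow look-alike of the arched_front alone.

How it is judged:
By the outcome, as a careful person would: the job done as asked, in the order asked, and still so for the second after the job is handed in, with the robot touching nothing.
It also fails if it takes over 80 s, if anything falls off the work surface, if the arm or the gripper's body presses on something with over 40 N, if the wrist force passes 120 N, or if a joint passes its speed limit or range.

### The arm

A 7-joint arm with a two-finger parallel gripper is mounted at the origin on the work surface; the furniture and walls round the work are solid. World frame = base frame: x ahead of the robot, y to its left, z up, the work surface at z = 0. Lengths are in mm, angles in rad, forces in N, time in s.
With the tool pointing down it reaches from about 400 to 900 mm from the base axis. Payload 5.6 kg.
Tool frame: the origin (TCP) lies midway between the tips of the shut fingers; the grasp point (between the pads) lies 19 mm behind it; z points along the fingers, y is the line along which they close (so a half turn about z gives the same grasp; the last joint's range is limited). The gripper opens to 92 mm and grips with 3 to 60 N. Pads are 20 mm wide; open, the fingers measure 128 mm over their backs; the gripper's body (75 mm by 189 mm) begins 69 mm behind the grasp point.
Start: joints at [1.099, 0.468, -0.012, 1.603, 0.006, 1.071, -0.056], TCP at [270.218, -591.178, 214.592] pointing down, gripper open.
Joint ranges: [-2.53, 2.53], [-0.31, 2.02], [-1.57, 1.55], [0.28, 2.44], [-1.29, 4.43], [0.15, 1.84], [-2.92, 2.92]. Speed limits (rad/s): [2.57, 2.57, 3.14, 3.14, 3.14, 3.14, 3.14].

### API

Orientations are given as a rotation vector (axis times angle).
In Python, from cell import robot, grip, kin, viewer gives the robot as it stands. Calls block until the motion is done:
- robot.movep(position, orientation): joint-space move of the TCP to a pose.
- robot.servo_line(position, feed=150, rotation=None): straight line of the TCP; rotation=None keeps the orientation; feed is the mean speed in mm/s.
- robot.goto_joints(angles): joint-space move.
- grip(opening, newtons=None): opening from 0.0 (shut) to 1.0 (fully open); newtons is the grip in N (None keeps the last); returns when the fingers have stopped.
- robot.hold(seconds).
- kin.ik(position, orientation): joint angles nearest the present ones, or None.
- robot.observe(): the state.
- viewer.read_camera(name): name is "side" or "top" or "wrist"; returns the picture (384x512x3 uint8, red, green, blue); there is no depth.
- viewer.camera_info(name): a dict with "camera_matrix" (3x3 intrinsics, pixels), "k1" (the pictures are not rectified: a ray, as slopes to the right and down, at radius r is drawn at 1 + k1 r^2 times it, then the intrinsics apply), "R" (3x3) and "t" (3): a world point X has camera coordinates R X + t. Camera axes: x right, y down, z forward; pixel columns grow to the right and rows downward; lengths in mm; the calibration is good to about 2 mm. A picture is of the moment at which its call begins: read the wrist's pose just before it. camera_info takes no time and is no camera call; for the wrist camera it gives the pose at the moment of the call.
A pose or a line that the arm cannot do raises robot.IKError and nothing moves.
- robot.job_done(): hands the job in; it is judged then, once.
Trained networks look in the newest picture that a camera, given by its name, has taken for a name from the list of things; names that differ only in an ending like _2 or _b are one class to them, and where a whole thing is asked for, a point or a joint stands for the part that bears it (a point fixed in the world has none). Each returns a list of dicts, best first, with "confidence" (0 to 1); they miss things now and then, are a little off and sometimes report something else, mostly with a low value. They report only what shows in the picture. A call takes as long as a camera call. They do not tell look-alikes from the thing itself.
- viewer.silhouettes(name, camera): "mask" (384x512 bool, what is visible of it).
- viewer.pinpoint(name, camera): "at" ([x, y, z] in mm, in the coordinates of the camera as it stood for that picture, good to about 4 mm: a listed point, or the origin of a listed thing).
The state is a dict: "t": time; "joints": joint angles; "joint_velocities": joint speeds; "joint_torque": joint torques, N m; "tcp_pos": TCP position; "tcp_rot": TCP orientation; "contact_force": force on the tool from outside, world axes, zero at the start; "wrist_torque": the same for the moment, N m; "grip_width": opening from 0.0 (shut) to 1.0 (fully open); "grip_force": force on a finger pad.
Only numpy, scipy, OpenCV 4.12 (cv2) and the standard library are available. Lean on these libraries where they do the work, as an engineer would, in place of code of your own. Each camera call takes 0.05 s, during which the arm holds its last target. There are 200 camera calls.

## Working session

There is one attempt and no reset: what is moved stays moved. The work goes in short steps, each a Python script; the robot and the scene stay as the last script left them, time stands still between calls to the robot, and variables do not carry over. Pictures are saved under pics/ and viewed, at most 14 in all, crops included, and the job is handed in when it is done.

```bash
ls; mkdir -p pics
python3 - <<'E'
from cell import robot, grip, kin, viewer
import cv2,numpy as np
print(robot.observe())
for c in ["side","top"]:
    im=viewer.read_camera(c); cv2.imwrite(f"pics/{c}0.png",im[:,:,::-1])
    i=viewer.camera_info(c); print(c,i)
    for n in ["oblong_front","square_front","arched_front","drying_stand","coating_stand","cork_mat","spare_card","paint_pot","varnish_jar"]:
        for d in viewer.pinpoint(n,c)[:3]:
            w=np.array(i["R"]).T@(np.array(d["at"])-np.array(i["t"])); print(n,round(d["confidence"],2),w.round(1))
a=cv2.imread("pics/side0.png");b=cv2.imread("pics/top0.png")
cv2.imwrite("pics/both0.png",cv2.resize(b,(800,600),interpolation=cv2.INTER_CUBIC))
E
```

```text
pics
{'t': 0.0, 'joints': array([ 1.09901401,  0.46836283, -0.01161138,  1.60357814,  0.0060282 ,
        1.07137172, -0.0563127 ]), 'joint_velocities': array([ 0.00130029,  0.00210252, -0.00100903,  0.0013808 , -0.00047129,
        0.00045458,  0.00150083]), 'joint_torque': array([-4.91998289e-04, -5.20576644e+01, -1.28240787e-02, -2.43754578e+01,
       -5.66001423e-02,  1.74741517e-02,  1.43737307e-04]), 'tcp_pos': array([ 269.95216103, -590.6860222 ,  213.66847711]), 'tcp_rot': array([-3.06811295e+00, -6.67953447e-01,  7.76240623e-04]), 'contact_force': array([ 0.96254998, -0.11043707, -0.59547434]), 'wrist_torque': array([-0.01053029,  0.05487142, -0.01874673]), 'grip_force': 0.0, 'grip_width': 0.9981299326878444}
side {'camera_matrix': array([[426.19257477,   0.        , 258.2837017 ],
       [  0.        , 426.19257477, 191.79495454],
       [  0.        ,   0.        ,   1.        ]]), 'k1': -0.06456468253243695, 'R': array([[-0.97922172, -0.2024944 ,  0.01099318],
       [-0.12552517,  0.56265442, -0.81710674],
       [ 0.15927418, -0.80150859, -0.57638157]]), 't': array([ 5
[... 526 characters left out ...]
        ,   1.        ]]), 'k1': -0.1021076873654267, 'R': array([[-0.02860165, -0.99885876,  0.03825085],
       [-0.99288132,  0.02396257, -0.11667254],
       [ 0.1156228 , -0.04131558, -0.99243357]]), 't': array([345.63011493, 440.70862278, 873.75565086])}
oblong_front 0.83 [578.7 330.   23.1]
square_front 0.71 [319.4 291.3   6. ]
arched_front 0.82 [432.1 333.4  28.7]
arched_front 0.71 [282.1 468.7  46.8]
drying_stand 0.73 [439.8 336.6  -1.2]
coating_stand 0.7 [587.4 328.1   2.7]
cork_mat 0.55 [309.4 301.8  -0. ]
spare_card 0.84 [483.5 470.4  -5.2]
spare_card 0.5 [439.8 336.5   0.7]
paint_pot 0.65 [397.  446.5   1.7]
paint_pot 0.43 [511.5 237.6  -0.6]
varnish_jar 0.84 [513.  239.6  -0.7]
```

View pics/both0.png

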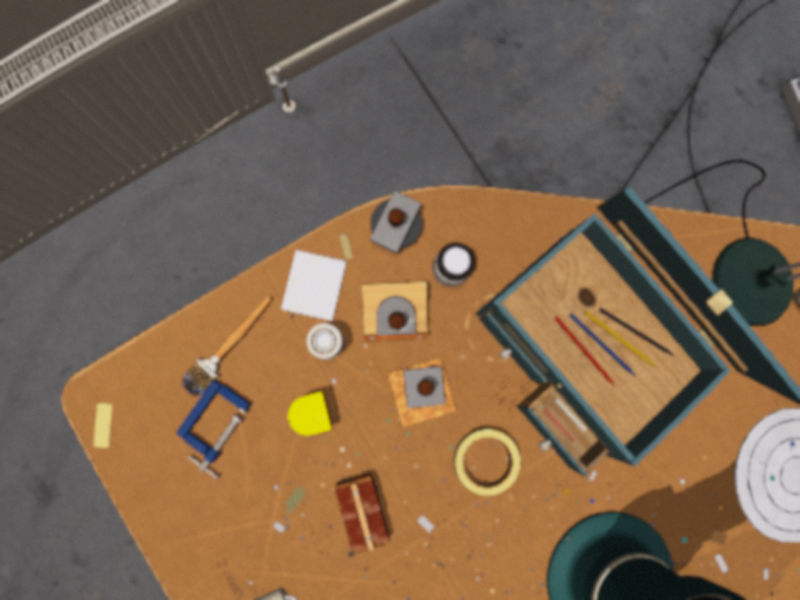

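View pics/side0.png

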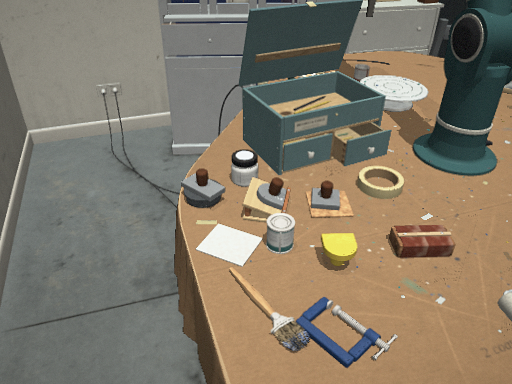

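The places lie as described. There are two arched-front candidates: a grey one on the plywood stand (≈(397,318) in the enlarged top view), and a yellow one at ≈(310,413). The grey one on the slope is meant and the yellow one is the look-alike. I'll check the right side, where the sweep passes a lamp, and enlarge the work area.

Run:
```python
from cell import robot, grip, kin, viewer
import cv2,numpy as np
from scipy.spatial.transform import Rotation as Ro
w=viewer.read_camera("wrist"); i=viewer.camera_info("wrist"); s=robot.observe()
R=Ro.from_rotvec(s["tcp_rot"]).as_matrix(); C=-i["R"].T@i["t"]
print("K",i["camera_matrix"],i["k1"]); print("cam in tool",R.T@(C-s["tcp_pos"]),"\n",(R.T@i["R"].T).round(3)); print(R.round(3))
top=cv2.imread("pics/top0.png")
a=cv2.resize(w[:,:,::-1],(400,300)); b=cv2.resize(top[100:384,330:512],(400,600))
c=cv2.resize(top[115:285,170:300],(400,300),interpolation=cv2.INTER_CUBIC)
cv2.imwrite("pics/m1.png",np.hstack([np.vstack([a,c]),b]))
for k in [(0,.55),(-.2,.6)]:
  for r,z in [(420,500),(420,600),(450,550),(500,550)]:
    q=kin.ik([r*np.cos(-1.1),r*np.sin(-1.1),z],s["tcp_rot"]); print(r,z,None if q is None else q.round(2))
  break
```

```text
K [[267.04283392   0.         252.86053033]
 [  0.         267.04283392 189.87365613]
 [  0.           0.           1.        ]] -0.04992643961413764
cam in tool [  67.81533664   -0.26232941 -170.11164688] 
 [[-0.001 -0.97  -0.243]
 [ 1.    -0.001 -0.001]
 [ 0.    -0.243  0.97 ]]
[[ 0.909  0.416 -0.   ]
 [ 0.416 -0.909 -0.   ]
 [-0.     0.    -1.   ]]
420 500 [ 1.06 -0.1  -0.04  1.66 -0.    1.58 -0.12]
420 600 [ 1.06 -0.08 -0.03  1.43 -0.    1.79 -0.12]
450 550 [ 1.06 -0.04 -0.03  1.49 -0.    1.68 -0.12]
500 550 [ 1.05  0.06 -0.02  1.4   0.    1.69 -0.11]
```

View pics/m1.png

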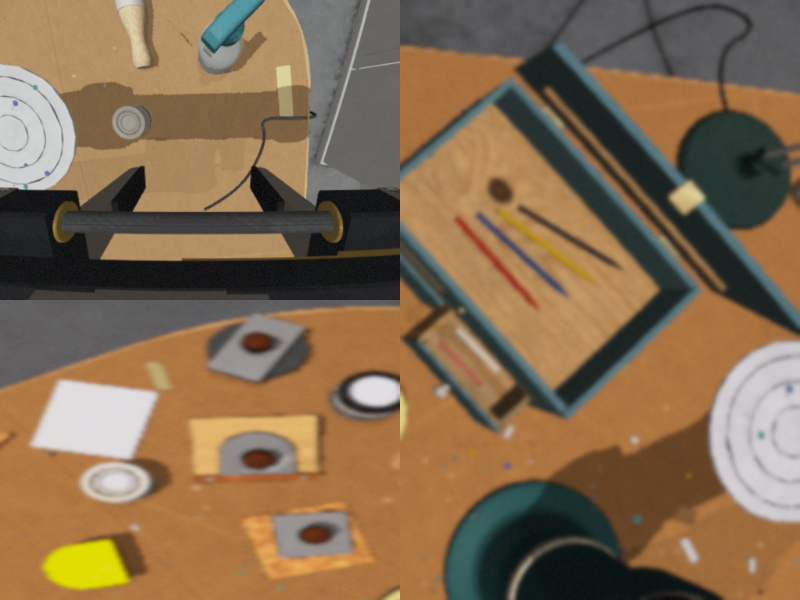

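```bash
cat > h.py <<'E'
from cell import robot, grip, kin, viewer
import cv2,numpy as np
from scipy.spatial.transform import Rotation as Ro
def proj(i,X):
    c=(i["R"]@np.atleast_2d(X).T+np.array(i["t"])[:,None]).T; s=c[:,:2]/c[:,2:]
    s=s*(1+i["k1"]*(s**2).sum(1,keepdims=True)); K=i["camera_matrix"]
    return s*[K[0,0],K[1,1]]+K[:2,2]
def rays(i,p):
    K=i["camera_matrix"]; d=np.array([i["k1"],0,0,0,0.])
    s=cv2.undistortPoints(np.float64(p).reshape(-1,1,2),K,d).reshape(-1,2)
    return -i["R"].T@i["t"], np.c_[s,np.ones(len(s))]@i["R"]
def onplane(i,p,z):
    C,d=rays(i,p); return (C+d*((z-C[2])/d[:,2])[:,None])[:,:2]
def down(psi,tilt=0,az=0):
    """tool down; tool x axis at heading psi; then tilted: rotate by tilt about world axis heading az"""
    R=np.array([[np.cos(psi),np.sin(psi),0],[np.sin(psi),-np.cos(psi),0],[0,0,-1]])
    T=Ro.from_rotvec(tilt*np.array([np.cos(az),np.sin(az),0]))
    return (T*Ro.from_matrix(R)).as_rotvec()
E
python3 - <<'E'
from h import *
i=viewer.camera_info("side")
print("lamp",proj(i,[[480,-210,z] for z in (0,200,300,400,500,600)]).round())
print("tcp",proj(i,[[270,-590,214]]).round())
i=viewer.camera_info("top"); print("lampbase",onplane(i,[[483,179],[505,170]],0))
s=robot.observe()
az=-1.13
for az in (-1.13,.75):
 for dpsi in (0,np.pi): 
  q=kin.ik([420*np.cos(az),420*np.sin(az),600],down(az+dpsi)); print(az,dpsi,None if q is None else q.round(2))
for p in ([400,300,330],[520,330,330]):
 for psi in (0,np.pi,.75,.75+np.pi): 
  q=kin.ik(p,down(psi)); print(psi,None if q is None else q.round(2))
E
```

```text
lamp [[ 287.  104.]
 [ 290.   41.]
 [ 292.    5.]
 [ 294.  -33.]
 [ 296.  -75.]
 [ 298. -120.]]
tcp [[363.  13.]]
lampbase [[ 481.0924042  -300.91839744]
 [ 505.50816608 -374.62079326]]
-1.13 0 [ 0.89 -0.09  0.14  1.44  0.01  1.8  -1.67]
-1.13 3.141592653589793 [ 1.29 -0.07 -0.21  1.42 -0.02  1.79  1.51]
0.75 0 [-0.16 -0.06 -0.61  1.4  -0.03  1.79 -1.6 ]
0.75 3.141592653589793 [-0.32 -0.06 -0.47  1.4  -0.03  1.79  1.53]
0 [-0.9   0.1   0.21  1.83 -0.02  1.22 -2.26]
3.141592653589793 [ 0.08  0.21 -0.9   1.77  0.18  1.24  0.7 ]
0.75 [ 0.37  0.41 -1.36  1.76  0.41  1.31 -1.91]
3.891592653589793 [ 0.34  0.37 -1.29  1.76  0.37  1.29  1.28]
0 [ 0.09  0.53 -1.04  1.5   0.46  1.37 -2.55]
3.141592653589793 [ 0.19  0.66 -1.28  1.5   0.63  1.45  0.46]
0.75 [ 0.06  0.5  -0.98  1.51  0.42  1.36 -1.77]
3.891592653589793 [ 0.2   0.68 -1.32  1.5   0.66  1.47  1.19]
```

Run:
```python
from h import *
i=viewer.camera_info("wrist"); print(-i["R"].T@i["t"])
for z in (0,100,200,300): print(z,onplane(i,[[282,64],[330,3],[165,157]],z).round().tolist())
# rise while turning so tool y is tangential
az=-1.13
q=kin.ik([420*np.cos(az),420*np.sin(az),600],down(az+np.pi))
robot.servo_line([240,-520,400],feed=300)
robot.goto_joints(q)
im=viewer.read_camera("wrist"); cv2.imwrite("pics/w1.png",im[:,:,::-1]); s=robot.observe();print(s["t"],s["tcp_pos"],s["joints"].round(2))
```

```text
[ 331.80497587 -562.74732082  384.70583718]
0 [[419.0, -566.0], [513.0, -590.0], [236.0, -466.0]]
100 [[396.0, -565.0], [466.0, -583.0], [261.0, -491.0]]
200 [[374.0, -564.0], [419.0, -576.0], [286.0, -516.0]]
300 [[351.0, -563.0], [372.0, -569.0], [311.0, -542.0]]
3.325 [ 179.22023046 -380.33407975  598.79666553] [ 1.29 -0.07 -0.21  1.42 -0.02  1.79  1.51]
```

View pics/w1.png

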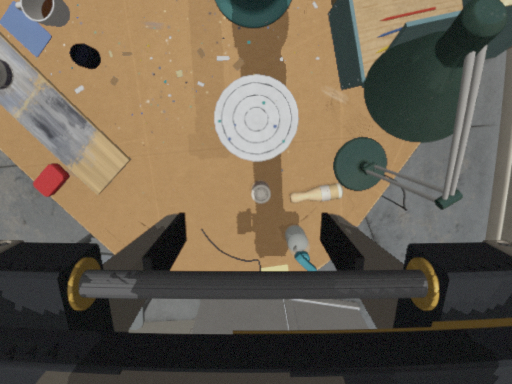

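The picture shows a lamp: its base is at (360,163), arms to an elbow at (450,200) and a head joint at (480,15), and a dark shade round (425,90), right beside my sweep. I'll triangulate it.

Run:
```python
from h import *
import json
i=viewer.camera_info("wrist"); 
json.dump({k:np.array(v).tolist() for k,v in i.items()},open("w1.json","w"))
for z in (0,300,400,500,600): print(z,onplane(i,[[425,90],[480,15],[450,200],[360,163]],z).round().tolist())
j=robot.observe()["joints"].copy(); j[0]+=0.45
robot.goto_joints(j)
im=viewer.read_camera("wrist"); cv2.imwrite("pics/w2.png",im[:,:,::-1])
i=viewer.camera_info("wrist");json.dump({k:np.array(v).tolist() for k,v in i.items()},open("w2.json","w"))
az=-1.13
for r,z in ((420,700),(350,700),(350,800),(420,800),(300,700),(300,600),(200,700),(400,900)):
  q=kin.ik([r*np.cos(az),r*np.sin(az),z],down(az+np.pi)); print(r,z,None if q is None else q.round(2))
```

```text
0 [[545.0, -27.0], [581.0, 211.0], [797.0, -262.0], [481.0, -286.0]]
300 [[391.0, -141.0], [413.0, 4.0], [544.0, -284.0], [352.0, -299.0]]
400 [[339.0, -179.0], [357.0, -65.0], [460.0, -292.0], [309.0, -303.0]]
500 [[288.0, -217.0], [301.0, -133.0], [376.0, -299.0], [266.0, -307.0]]
600 [[237.0, -255.0], [245.0, -202.0], [292.0, -306.0], [223.0, -312.0]]
420 700 None
350 700 None
350 800 None
420 800 None
300 700 None
300 600 None
200 700 None
400 900 None
```

View pics/w2.png

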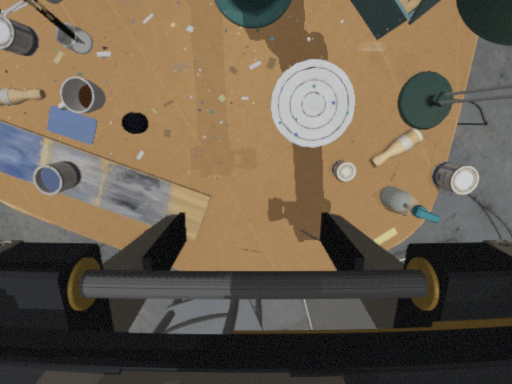

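Run:
```python
from h import *
import json
A,B=[{k:np.array(v) for k,v in json.load(open(f)).items()} for f in("w1.json","w2.json")]
A["k1"]=float(A["k1"]);B["k1"]=float(B["k1"])
def tri(p,q):
    C1,d1=rays(A,[p]);C2,d2=rays(B,[q]);M=np.c_[d1[0],-d2[0]]
    s=np.linalg.lstsq(M,C2-C1,rcond=None)[0];X,Y=C1+d1[0]*s[0],C2+d2[0]*s[1];return ((X+Y)/2).round(),np.linalg.norm(X-Y).round(1)
print("base",tri((360,163),(425,100)),"shade edge",tri((363,95),(457,5)),tri((363,85),(457,5)),tri((385,130),(490,42)),tri((375,120),(470,30)))
```

```text
base (array([ 476., -287.,   11.]), np.float64(1.6)) shade edge (array([ 263., -212.,  400.]), np.float64(20.7)) (array([ 258., -209.,  405.]), np.float64(8.5)) (array([ 320., -245.,  393.]), np.float64(4.7)) (array([ 307., -230.,  371.]), np.float64(16.0))
```

The lamp's shade rim is at z≈400 and reaches radius 335, and its head joint is at z≈515. So I'll raise the tool outward (joint 6) for the sweep, then restore it.

Run:
```python
from h import *
q=robot.observe()["joints"].copy(); q0=q.copy(); q[5]=0.6; robot.goto_joints(q)
s=robot.observe(); print(s["tcp_pos"],s["t"])
if s["tcp_pos"][2]>680:
    # pass the lamp, then bring the tool down again
    q[0]=-0.7; q[2]=-0.1; robot.goto_joints(q)
    s=robot.observe(); print(s["tcp_pos"],s["t"],s["contact_force"])
    print([kin.ik(p,down(a)) for p in([380,350,330],[480,350,330]) for a in (np.pi,.75+np.pi)])
```

```text
[  15.0863344  -726.97847651  805.67074665] 5.4667
[528.27685769 503.99775468 807.1935106 ] 9.9583 [-0.02447602 -0.12576644 -0.57150143]
[array([-0.63403773,  0.14961942, -0.19612993,  1.77141209,  0.03089728,
        1.22354101,  0.73224713]), array([-0.69809436,  0.14478563, -0.12416061,  1.77535989,  0.01900977,
        1.22260432,  1.49334055]), array([-0.58662168,  0.28684586, -0.12567114,  1.59891109,  0.03727738,
        1.25818055,  0.85211821]), array([-0.67961671,  0.28043386, -0.00848662,  1.60537701,  0.00247039,
        1.25579226,  1.63225912])]
```

```bash
cat > fit.py <<'E'
from h import *
from scipy.optimize import minimize
def box(x0,x1,y0,y1,z0,z1): return np.array([[x,y,z] for x in(x0,x1) for y in(y0,y1) for z in(z0,z1)],float)
def cyl(r,z0,z1,n=40):
    a=np.linspace(0,2*np.pi,n); return np.vstack([np.c_[r*np.cos(a),r*np.sin(a),a*0+z] for z in(z0,z1)])
KN=cyl(13,14,48); th=.3
a=np.linspace(-np.pi/2,np.pi/2,30); ar=np.vstack([np.c_[3+30*np.cos(a),30*np.sin(a)],[[-27,-30],[-27,30]]])
ARCH=np.vstack([np.c_[ar,ar[:,0]*0+z] for z in(0,14)])
u=np.array([np.cos(th),0,np.sin(th)]); n=np.array([-np.sin(th),0,np.cos(th)]); f=np.array([-35,0,20.])
STAND=[np.array([f+u*s+np.array([0,y,0])-[0,0,k] for s in(0,80) for y in(-50,50) for k in (0,12)]), 
       np.array([f+u*s+n*h+np.array([0,y,0]) for s in(-8,0) for y in(-50,50) for h in (-8,8)])]
M=dict(oblong_front=[box(-24,24,-45,45,0,14),KN],square_front=[box(-30,30,-30,30,0,14),KN],arched_front=[ARCH,KN],
 drying_stand=STAND,coating_stand=[cyl(42,23,24)],cork_mat=[box(-45,45,-45,45,0,6)],spare_card=[box(-50,50,-42.5,42.5,0,4)],
 paint_pot=[cyl(26.5,0,58)],varnish_jar=[cyl(31,0,68)])
def fit(name,views,p0,tilt=0,freez=False,ignore=()):
    """views: list of (cam info, {name:mask}); p0=(x,y,z,yaw); maximise IoU of the projected model"""
    S=4; T=Ro.from_rotvec([0,-tilt,0]).as_matrix()
    def f(p):
        q=np.array(p0,float); q[[0,1,3]]=p[:3]; q[3]/=50
        if freez: q[2]=p[3]
        Rz=Ro.from_rotvec([0,0,q[3]]).as_matrix()@T; c=0
        for i,m in views:
            if name not in m: continue
            img=np.zeros((384*2,512*2),np.uint8)
            for part in M[name]:
                h=cv2.convexHull(((proj(i,part@Rz.T+q[:3])+.5)*2*16).astype(np.int32)); cv2.fillConvexPoly(img,h,255,shift=4)
            img=cv2.resize(img,(512,384),interpolation=cv2.INTER_AREA)/255.
            k=np.ones_like(img)
            for g in ignore:
                if g in m: k[cv2.dilate(m[g].astype(np.uint8),np.ones((5,5)))>0]=0
            v=m[name]; c+=1-(np.minimum(img,v)*k).sum()/(np.maximum(img,v)*k).sum()
        return c
    p=np.array([p0[0],p0[1],p0[3]*50]+([p0[2]] if freez else []),float)
    sx=np.vstack([p]+[p+e for e in np.eye(len(p))*8])
    r=minimize(f,p,method="Nelder-Mead",options=dict(initial_simplex=sx,xatol=.1,fatol=1e-4,maxiter=250))
    o=r.x.copy(); o[2]/=50; return o,r.fun
def shoot(names):
    s=robot.observe(); i=viewer.camera_info("wrist"); im=viewer.read_camera("wrist"); m={};P={}
    for nme in names:
        d=viewer.silhouettes(nme,"wrist")
        if d: m[nme]=[e["mask"] for e in d[:2] if e["confidence"]>.3] or [d[0]["mask"]]
    return im,i,m
E
python3 - <<'E'
from fit import *
import pickle
robot.goto_joints(kin.ik([430,410,300],down(np.pi)))
out=[]
for k,y in enumerate((410,310)):
    robot.servo_line([430,y,235],feed=250)
    robot.hold(.2)
    v=shoot(list(M)); out.append(v); cv2.imwrite(f"pics/v{k}.png",v[0][:,:,::-1])
    for n,ms in v[2].items(): print(k,n,[(int(x.sum()),np.argwhere(x).mean(0).round().tolist()[::-1]) for x in ms])
pickle.dump(out,open("v.pkl","wb")); print(robot.observe()["t"])
cv2.imwrite("pics/v01.png",np.vstack([out[0][0][:290,:,::-1],out[1][0][:290,:,::-1]]))
E
```

```text
0 oblong_front [(2130, [179.0, 80.0]), (948, [208.0, 256.0])]
0 square_front [(2018, [170.0, 91.0])]
0 arched_front [(2254, [301.0, 58.0]), (1549, [201.0, 171.0])]
0 drying_stand [(2652, [204.0, 182.0])]
0 coating_stand [(445, [196.0, 257.0])]
0 cork_mat [(1959, [180.0, 80.0])]
0 spare_card [(3267, [288.0, 203.0])]
0 paint_pot [(1317, [280.0, 147.0])]
0 varnish_jar [(1454, [137.0, 221.0])]
1 oblong_front [(956, [272.0, 257.0]), (1892, [241.0, 91.0])]
1 square_front [(1641, [271.0, 173.0]), (1924, [241.0, 92.0])]
1 arched_front [(1642, [271.0, 173.0]), (2217, [379.0, 61.0])]
1 drying_stand [(2804, [271.0, 183.0])]
1 coating_stand [(438, [254.0, 256.0])]
1 cork_mat [(2170, [247.0, 80.0]), (2558, [354.0, 199.0])]
1 paint_pot [(1651, [352.0, 148.0]), (2491, [355.0, 199.0])]
1 varnish_jar [(1888, [207.0, 228.0])]
14.1667
```

View pics/v01.png

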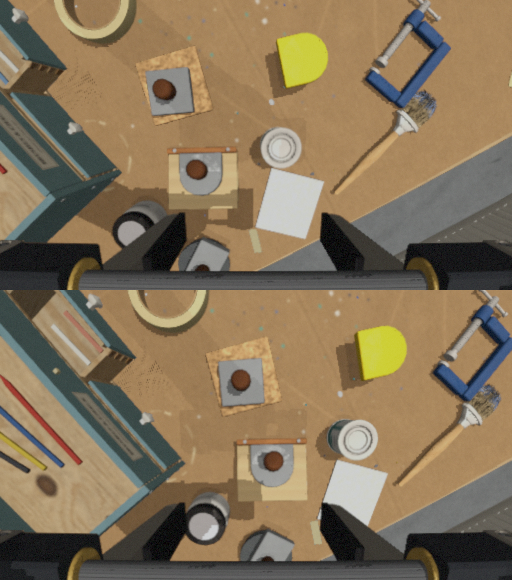

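The pictures show the square front on the mat (173,88), the arched front on the slope (200,170) and the card (290,203). The pedestal is partly hidden by the gripper, so I'll view it separately. Next I'll fit the models.

Run:
```python
from fit import *
import pickle
out=pickle.load(open("v.pkl","rb"))
want=[dict(square_front=(170,91),arched_front=(200,171),drying_stand=(204,182),cork_mat=(180,80),spare_card=(288,203),paint_pot=(280,147),varnish_jar=(137,221)),
      dict(square_front=(241,92),arched_front=(271,173),drying_stand=(271,183),cork_mat=(247,80),paint_pot=(352,148),varnish_jar=(207,228))]
# v1 card mask came under other names
V=[]
for (im,i,m),w in zip(out,want):
    allm=[x for ms in m.values() for x in ms]; d={}
    for n,c in w.items():
        ms=m.get(n,allm); d[n]=min(ms,key=lambda x:np.hypot(*(np.argwhere(x).mean(0)[::-1]-c)))
    V.append((i,d))
V[1][1]["spare_card"]=out[1][2]["paint_pot"][1]
pickle.dump(V,open("V.pkl","wb"))
def show(n,*a,**k):
    best=None
    for dy in k.pop("yaws",(0,.2,-.2)):
        p=list(a[0]); p[3]+=dy; r=fit(n,V,p,**k)
        if best is None or r[1]<best[1]: best=r
    print(n,best[0].round(2),round(best[1],3))
for fz in (False,True):
    print("free z" if fz else "z given")
    show("cork_mat",(310,301,0,0),ignore=["square_front"],freez=fz)
    show("square_front",(319,292,6,0),freez=fz)
    show("drying_stand",(440,337,0,0),ignore=["arched_front"],freez=fz,yaws=(0,))
    show("arched_front",(431,336,28,0),tilt=.3,freez=fz,yaws=(0,))
    show("spare_card",(487,469,0,-.2),freez=fz)
    show("paint_pot",(396,445,0,0),freez=fz,yaws=(0,))
```

```text
z given
cork_mat [3.1109e+02 2.9852e+02 2.6000e-01] 0.201
square_front [3.1946e+02 2.9517e+02 8.0000e-02] 0.117
drying_stand [4.4029e+02 3.3819e+02 3.0000e-02] 0.113
arched_front [4.3158e+02 3.3723e+02 2.0000e-02] 0.157
spare_card [ 4.8748e+02  4.6811e+02 -2.5000e-01] 0.278
paint_pot [3.9459e+02 4.4779e+02 8.0000e-02] 0.115
free z
cork_mat [ 3.1020e+02  2.9794e+02  2.6000e-01 -6.4800e+00] 0.142
square_front [3.1878e+02 2.9436e+02 8.0000e-02 1.0700e+00] 0.097
drying_stand [ 4.4104e+02  3.3789e+02  3.0000e-02 -3.6500e+00] 0.093
arched_front [4.3314e+02 3.3737e+02 2.0000e-02 1.9050e+01] 0.104
spare_card [ 4.8805e+02  4.6856e+02 -2.5000e-01 -2.2400e+00] 0.273
paint_pot [ 3.9474e+02  4.4803e+02  5.0000e-02 -2.7200e+00] 0.104
```

```bash
cat > act.py <<'E'
from fit import *
OPEN=.55; H=18   # TCP above the front's underside when gripping
def ax(rot): return Ro.from_rotvec(rot).as_matrix()[:,2]
def st(tag):
    s=robot.observe(); print(tag,"t",round(s["t"],2),"tcp",s["tcp_pos"].round(1),"w",round(s["grip_width"],3),"F",s["contact_force"].round(1),"gf",round(s["grip_force"],1)); return s
def pick(p,rot,up=120):
    """p: front's origin (underside, knob axis)"""
    a=ax(rot); g=np.array(p,float)-a*H; robot.movep(g-a*55+[0,0,15],rot); grip(OPEN)
    robot.servo_line(g-a*40,feed=150,rotation=rot); robot.servo_line(g,feed=80); grip(0.0,20); st("gripped")
    robot.servo_line(g-a*15,feed=60); robot.servo_line(np.r_[(g-a*25)[:2],max(g[2]+25,up)],feed=200); return st("lifted")
def over(p,rot,up=120):
    a=ax(rot); g=np.array(p,float)-a*H
    robot.movep(np.r_[(g-a*30)[:2],max(up,g[2]+30)],rot); robot.servo_line(g-a*12,feed=150,rotation=rot); return g,a
def leave(g,a):
    grip(OPEN); robot.servo_line(robot.observe()["tcp_pos"]-a*45,feed=150); return st("left")
E
python3 - <<'E'
from act import *
pick([319.2,294.9,5],down(np.pi+.08))
g,a=over([489,469.5,4],down(np.pi-.25)); robot.servo_line(g-a*1,feed=40); st("down"); leave(g,a)
import pickle
robot.movep([545,340,235],down(np.pi)); robot.hold(.2)
v=shoot(["oblong_front","coating_stand","square_front","spare_card","drying_stand","arched_front","varnish_jar"]); pickle.dump(v,open("v2.pkl","wb"))
cv2.imwrite("pics/v2.png",v[0][:,:,::-1])
for n,ms in v[2].items(): print(n,[(int(x.sum()),np.argwhere(x).mean(0).round().tolist()[::-1]) for x in ms])
st("")
E
```

```text
gripped t 17.16 tcp [319.4 295.1  23.3] w 0.278 F [-0.1 -0.5  4.7] gf 20.0
lifted t 18.12 tcp [319.  294.4 119.5] w 0.275 F [-0.4  0.1 -0.8] gf 20.0
down t 20.23 tcp [488.9 469.4  22.8] w 0.276 F [-0.9  1.1 -1.4] gf 20.0
left t 21.22 tcp [489.1 469.6  68.4] w 0.549 F [-0.6 -0.3 -0.8] gf 0.0
oblong_front [(2049, [248.0, 199.0])]
coating_stand [(617, [244.0, 197.0])]
square_front [(1808, [342.0, 133.0]), (1973, [337.0, 59.0])]
spare_card [(1886, [336.0, 131.0])]
drying_stand [(3050, [252.0, 102.0])]
arched_front [(1952, [251.0, 88.0])]
varnish_jar [(2064, [181.0, 150.0])]
 t 22.69 tcp [545.  340.1 234.9] w 0.55 F [-0.1  0.7  0. ] gf 0.0
```

View pics/v2.png

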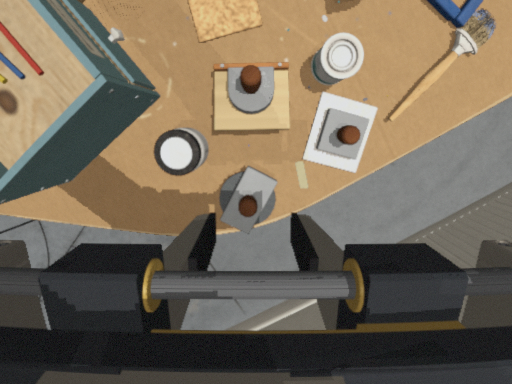

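The square front lies on the card at (342,133). The oblong front (248,200) sits on the dark disc, with its whole outline visible.

Run:
```python
from act import *
import pickle
v=pickle.load(open("v2.pkl","rb")); V=pickle.load(open("V.pkl","rb"))
W=[(v[1],{n:ms[0] for n,ms in v[2].items()})]
print("obl",*[(lambda r:(r[0].round(2),round(r[1],3)))(fit("oblong_front",W,(582,331,24,y),freez=z)) for y,z in((-.55,0),(-.4,0),(-.55,1))])
print("ped",fit("coating_stand",W,(585,330,0,0),ignore=["oblong_front"]))
print("sq",fit("square_front",W,(489,469,4,-.25)))
V+=W
print("stand",fit("drying_stand",V,(440,338,0,.03),ignore=["arched_front"]), fit("drying_stand",W,(440,338,0,.03),ignore=["arched_front"]))
print("arch",fit("arched_front",V,(431.5,338,28,.03),tilt=.3),fit("arched_front",W,(431.5,338,28,.03),tilt=.3))
i=viewer.camera_info("top")
print(onplane(i,np.array([[397,222]])/1.5625,24))
```

```text
obl (array([582.55, 332.59,   1.09]), np.float64(0.049)) (array([582.62, 332.5 ,   1.1 ]), np.float64(0.049)) (array([586.29, 332.3 ,   1.08,  10.5 ]), np.float64(0.027))
ped (array([5.83212805e+02, 3.32073937e+02, 7.82241011e-02]), np.float64(0.1370431893687707))
sq (array([ 4.89056090e+02,  4.69189738e+02, -2.39150136e-01]), np.float64(0.06020897497692124))
stand (array([4.40775203e+02, 3.38267636e+02, 2.83636240e-02]), np.float64(0.20335554252228627)) (array([4.41797250e+02, 3.39017131e+02, 2.57106963e-02]), np.float64(0.05394708557603545))
arch (array([4.31887867e+02, 3.37191041e+02, 2.09026542e-02]), np.float64(0.2384012054725675)) (array([4.32819729e+02, 3.37565956e+02, 1.41964318e-03]), np.float64(0.07092896828213913))
[[583.6988423  328.24362068]]
```

Run:
```python
from act import *
import pickle
pick([432,337.5,28],down(np.pi+.028,-.3,np.pi/2+.028),up=120)
robot.movep([400,330,190],down(np.pi+.028)); robot.hold(.2)
v=shoot(["cork_mat","drying_stand","arched_front"]); cv2.imwrite("pics/v3.png",v[0][:,:,::-1])
for n,ms in v[2].items(): print(n,[(int(x.sum()),np.argwhere(x).mean(0).round().tolist()[::-1]) for x in ms])
pickle.dump(v,open("v3.pkl","wb"))
W=[(v[1],{n:ms[0] for n,ms in v[2].items()})]
for z in(0,1): print("mat",fit("cork_mat",W,(310,299,0,.26),freez=z),"\nstand",fit("drying_stand",W,(441,338,0,.03),freez=z,ignore=["arched_front"]))
st("")
```

```text
gripped t 25.18 tcp [426.8 337.5  45.5] w 0.276 F [-0.8 -0.7  3.7] gf 20.0
lifted t 26.02 tcp [419.5 336.9 119.9] w 0.28 F [ 0.6  0.4 -1.6] gf 20.0
cork_mat [(4952, [231.0, 106.0]), (365, [255.0, 309.0])]
drying_stand [(651, [261.0, 181.0])]
arched_front [(2818, [383.0, 85.0]), (4816, [253.0, 216.0])]
mat (array([3.11469365e+02, 2.98995113e+02, 2.57101962e-01]), np.float64(0.05626996306575871)) 
stand (array([4.31121592e+02, 3.42576904e+02, 1.63913817e-01]), np.float64(0.8811776798278703))
mat (array([ 3.10207546e+02,  2.97653888e+02,  2.55871390e-01, -1.11468659e+01]), np.float64(0.023555906236643942)) 
stand (array([ 494.50302682,  395.70915335,    0.68803949, -480.32981641]), np.float64(0.7640035874223527))
 t 26.94 tcp [399.3 330.1 189.5] w 0.278 F [-0.2  0.6 -0.3] gf 20.0
```

View pics/v3.png

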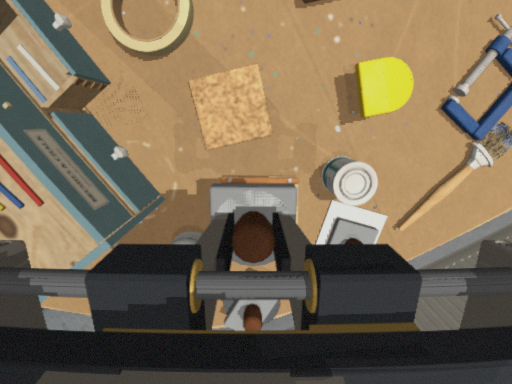

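Run:
```python
from act import *
c=np.array([311.2,298.7]); yaw=.257
p=c-1.5*np.array([np.cos(yaw),np.sin(yaw)])
g,a=over([*p,6],down(np.pi+yaw)); robot.servo_line(g-a*1,feed=40); st("down"); leave(g,a)
v=[]
robot.movep([400,310,150],down(np.pi+.5))
pick([582.8,332.4,23.5],down(np.pi+1.09),up=130)
grip(0.0,40)
robot.movep([470,335,190],down(np.pi+.028)); robot.hold(.2)
v=shoot(["arched_front","cork_mat"]); cv2.imwrite("pics/v4.png",v[0][:,:,::-1])
W=[(v[1],{n:min(ms,key=lambda x:abs(np.argwhere(x)[:,1].mean()-230)) for n,ms in v[2].items()})]
for n,ms in v[2].items(): print(n,[(int(x.sum()),np.argwhere(x).mean(0).round().tolist()[::-1]) for x in ms])
print("arch",fit("arched_front",W,(311,298,6,.26)))
st("")
```

```text
down t 28.62 tcp [309.7 298.3  24.9] w 0.28 F [-0.5 -0.2 -0.7] gf 20.0
left t 29.61 tcp [310.1 298.3  70.1] w 0.551 F [ 0.1 -0.1 -0.2] gf 0.0
gripped t 32.64 tcp [583.  332.5  41.8] w 0.278 F [-0.2  0.3  2. ] gf 20.0
lifted t 33.56 tcp [582.5 331.9 129.4] w 0.278 F [ 0.   0.3 -0.7] gf 20.0
arched_front [(2555, [384.0, 22.0]), (1888, [173.0, 212.0])]
cork_mat [(3298, [228.0, 48.0])]
arch (array([3.11e+02, 2.98e+02, 2.60e-01]), np.float64(1.0))
 t 35.09 tcp [470.2 334.8 189.6] w 0.279 F [-0.4 -0.5 -0.3] gf 40.0
```

View pics/v4.png

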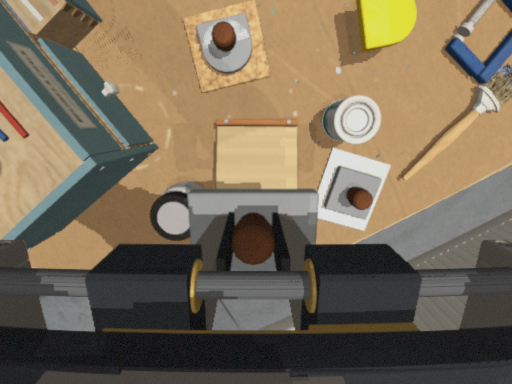

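The arched front sits centred and square on the mat (226,45). The oblong front is held square to the stand, and the cleat's ends show at about (217,122) and (297,122). Now I'll place it against the cleat.

Run:
```python
from act import *
i=viewer.camera_info("wrist"); print("cleat ends",onplane(i,[[217,122],[297,122]],26.4).round(1), "expect x 399.7, y 337.1±50")
yaw=.028; Rz=Ro.from_rotvec([0,0,yaw]).as_matrix(); S=np.array([440.9,338.3,0]); uw=Rz@u; nw=Rz@n; F=S+Rz@f
rot=down(np.pi+yaw,-.3,np.pi/2+yaw); print(ax(rot),-nw)
g,a=over(F+uw*30,rot,up=150)
robot.servo_line(g-a*1.5,feed=40); st("down")
base=np.mean([robot.observe()["contact_force"] for _ in range(5)],axis=0); p=g-a*1.5
for k in range(12):
    p=p-uw; robot.servo_line(p,feed=25); robot.hold(.05)
    fr=np.mean([robot.observe()["contact_force"] for _ in range(4)],axis=0)-base
    print(k,round(fr@uw,1),round(fr@nw,1))
    if fr@uw>3.5: break
```

```text
cleat ends [[401.6 289.6]
 [398.9 386.7]] expect x 399.7, y 337.1±50
[ 0.29540437  0.00827348 -0.95533649] [ 0.29540437  0.00827348 -0.95533649]
down t 36.81 tcp [428.8 337.9  47.5] w 0.275 F [-0.8 -0.1 -0.4] gf 40.0
0 0.1 0.4
1 0.6 -0.8
2 1.0 -0.1
3 1.2 0.0
4 0.9 -0.2
5 0.3 -0.2
6 1.0 -0.2
7 3.1 -0.6
8 6.2 0.1
```

Run:
```python
from act import *
import pickle
yaw=.028; Rz=Ro.from_rotvec([0,0,yaw]).as_matrix(); uw=Rz@u; nw=Rz@n; rot=down(np.pi+yaw,-.3,np.pi/2+yaw)
s=robot.observe(); p=s["tcp_pos"].copy(); f0=np.mean([robot.observe()["contact_force"] for _ in range(4)],axis=0)
p=p+uw*.7
for k in range(9):
    p=p-nw*.5; robot.servo_line(p,feed=20)
    fr=np.mean([robot.observe()["contact_force"] for _ in range(4)],axis=0)-f0; print(k,round(fr@nw,1),round(fr@uw,1))
    if fr@nw>2.5: break
leave(p,ax(rot))
robot.movep([430,390,215],down(np.pi)); robot.hold(.2)
v=shoot(["oblong_front","drying_stand","arched_front","cork_mat"]); cv2.imwrite("pics/v5.png",v[0][:,:,::-1]); pickle.dump(v,open("v5.pkl","wb"))
for n_,ms in v[2].items(): print(n_,[(int(x.sum()),np.argwhere(x).mean(0).round().tolist()[::-1]) for x in ms])
st("")
```

```text
0 -0.6 -3.8
1 -0.5 -4.8
2 -1.1 -4.0
3 1.6 -4.7
4 7.1 -6.4
left t 41.76 tcp [409.9 337.2  86.4] w 0.549 F [ 1.   0.6 -0.9] gf 0.0
oblong_front [(2496, [215.0, 174.0])]
drying_stand [(2182, [219.0, 193.0])]
arched_front [(2072, [184.0, 84.0]), (2513, [324.0, 57.0])]
cork_mat [(2616, [188.0, 87.0])]
 t 42.83 tcp [429.6 390.  214.7] w 0.55 F [ 0.2 -0.5 -0.2] gf 0.0
```

View pics/v5.png

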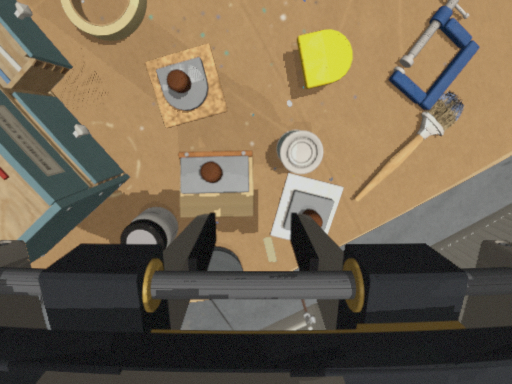

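The oblong front lies along the cleat at (215,172), and the arched front on the mat at (184,84). I'll check the fit with an enlarged crop, then move the square front.

Run:
```python
from act import *
import pickle
v=pickle.load(open("v5.pkl","rb"))
cv2.imwrite("pics/c5.png",cv2.resize(v[0][140:225,165:265,::-1],(700,595),interpolation=cv2.INTER_CUBIC))
W=[(v[1],{n_:ms[0] for n_,ms in v[2].items()})]
print("obl",fit("oblong_front",W,(428.8,338,27.1,.03),tilt=.3)); print("stand",fit("drying_stand",W,(440.9,338.3,0,.03),ignore=["oblong_front"]))
print("arch",fit("arched_front",W,(311,298,6,.26))); print("mat",fit("cork_mat",W,(311,298,0,.26),ignore=["arched_front"]))
pick([489.1,469.4,4],down(np.pi-.25))
robot.movep([540,400,190],down(np.pi)); robot.hold(.2)
v=shoot(["coating_stand","oblong_front","drying_stand"]); cv2.imwrite("pics/v6.png",v[0][:,:,::-1]); pickle.dump(v,open("v6.pkl","wb"))
for n_,ms in v[2].items(): print(n_,[(int(x.sum()),np.argwhere(x).mean(0).round().tolist()[::-1]) for x in ms])
W=[(v[1],{n_:ms[0] for n_,ms in v[2].items()})]
print("ped",fit("coating_stand",W,(583,332,0,0)))
print("obl",fit("oblong_front",W,(428.8,338,27.1,.03),tilt=.3)); print("stand",fit("drying_stand",W,(440.9,338.3,0,.03),ignore=["oblong_front"]))
st("")
```

```text
obl (array([4.28131131e+02, 3.38381606e+02, 2.67187730e-02]), np.float64(0.03953589802795887))
stand (array([4.40028427e+02, 3.37959762e+02, 2.37915146e-02]), np.float64(0.0982741064459508))
arch (array([3.09048289e+02, 2.98864932e+02, 2.82568253e-01]), np.float64(0.05665797051734567))
mat (array([3.11151189e+02, 2.99055603e+02, 2.49201720e-01]), np.float64(0.04977853974211255))
gripped t 45.22 tcp [489.3 469.6  22.4] w 0.281 F [-0.  -0.2  2.1] gf 20.0
lifted t 46.18 tcp [488.8 468.7 119.3] w 0.276 F [-0.4 -0.  -1.5] gf 20.0
coating_stand [(1824, [191.0, 209.0])]
oblong_front [(3583, [198.0, 84.0])]
drying_stand [(3062, [203.0, 113.0])]
ped (array([5.83000356e+02, 3.32019980e+02, 1.60629974e-01]), np.float64(0.4019703736116652))
obl (array([4.28517890e+02, 3.38520634e+02, 8.73752629e-03]), np.float64(0.059822127898707))
stand (array([4.41826473e+02, 3.38314518e+02, 2.92805391e-02]), np.float64(0.048318513947209984))
 t 47.1 tcp [539.2 400.6 189.4] w 0.277 F [-1.   0.  -1.3] gf 20.0
```

View pics/v6.png

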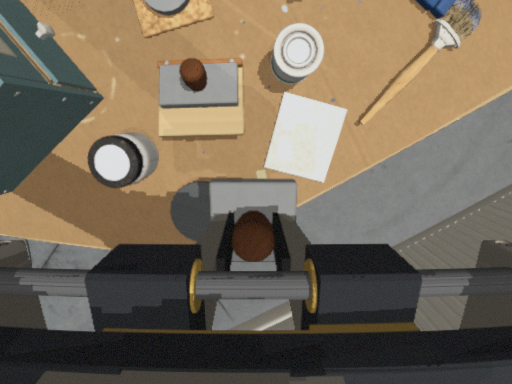

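View pics/c5.png

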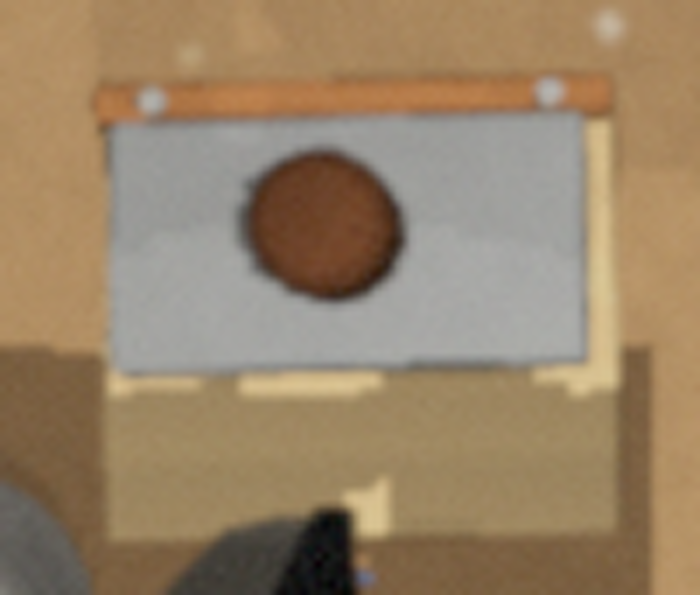

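The slab is flush and parallel to the cleat, and centred (the offset in the crop is parallax). The disc is free with its left rim visible at (171,210). I'll refine the disc centre from that rim, then place the square front.

Run:
```python
from act import *
import pickle
from scipy.optimize import least_squares
def rim(v,sel):
    m=v[2]["coating_stand"][0].astype(np.uint8); c=max(cv2.findContours(m,0,1)[0],key=len)[:,0]; c=c[sel(c)]
    X=onplane(v[1],c+0.0,24); r=least_squares(lambda p:np.hypot(*(X-p).T)-42,[583,332],loss="soft_l1"); return r.x.round(1),len(c),round(float(np.sqrt(np.mean(r.fun**2))),2)
v=pickle.load(open("v6.pkl","rb")); print(rim(v,lambda c:(c[:,0]<207)&(c[:,1]<236)))
```

```text
(array([583.1, 334. ]), 86, 5.46)
```

Run:
```python
from act import *
import pickle
g,a=over([583.1,332.4,24],down(np.pi),up=140); robot.servo_line(g-a*1,feed=40); st("down"); leave(g,a)
robot.movep([515,365,235],down(np.pi)); robot.hold(.3)
v=shoot(["coating_stand","square_front","oblong_front","drying_stand","arched_front","paint_pot","varnish_jar"]); cv2.imwrite("pics/v7.png",v[0][:,:,::-1])
for n_,ms in v[2].items(): print(n_,[(int(x.sum()),np.argwhere(x).mean(0).round().tolist()[::-1]) for x in ms])
pickle.dump(v,open("v7.pkl","wb"))
m=v[0].copy()
c=(proj(v[1],cyl(42,24,24,200)+[583.1,332.4,0])*16).astype(np.int32); cv2.polylines(m,[c],True,(255,0,0),1,shift=4)
r=m[40:280,120:440]; cv2.imwrite("pics/c7.png",cv2.resize(r[:,:,::-1],(800,600),interpolation=cv2.INTER_CUBIC)); st("")
W=[(v[1],{n_:ms[0] for n_,ms in v[2].items()})]
print(fit("square_front",W,(583,332,24,0)))
```

```text
down t 48.72 tcp [583.1 332.3  42.9] w 0.277 F [ 0.   0.2 -0.4] gf 20.0
left t 49.71 tcp [583.3 332.3  88.3] w 0.551 F [ 0.  -0.5 -0.5] gf 0.0
coating_stand [(578, [238.0, 209.0]), (2312, [235.0, 129.0])]
square_front [(1484, [233.0, 217.0])]
oblong_front [(2598, [233.0, 108.0])]
drying_stand [(2135, [236.0, 131.0])]
arched_front [(562, [340.0, 7.0]), (1918, [203.0, 20.0])]
paint_pot [(1759, [318.0, 82.0])]
varnish_jar [(2124, [166.0, 172.0])]
 t 51.11 tcp [515.  365.  235.1] w 0.547 F [ 0.1 -0.9 -0.5] gf 0.0
(array([5.82895331e+02, 3.32078827e+02, 2.57078617e-03]), np.float64(0.153877660645941))
```

View pics/c7.png

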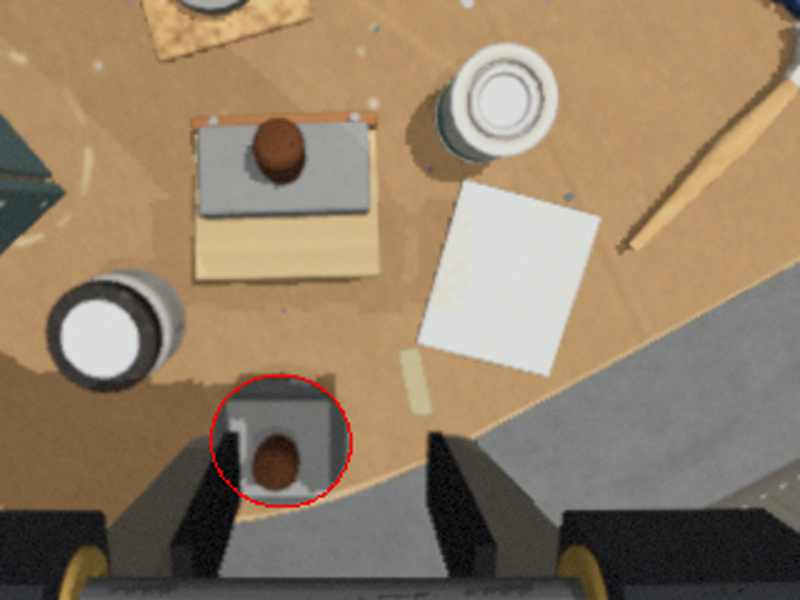

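The oblong front, card, pot and jar look right. The square front is on the disc, but the rim is in the gripper's shadow, so I'll take one clearer view.

Run:
```python
from act import *
import pickle
robot.movep([610,400,230],down(np.pi)); robot.hold(.3)
v=shoot(["coating_stand","square_front"]); 
for n_,ms in v[2].items(): print(n_,[(int(x.sum()),np.argwhere(x).mean(0).round().tolist()[::-1]) for x in ms])
pickle.dump(v,open("v8.pkl","wb"))
m=cv2.resize(v[0],(2048,1536),interpolation=cv2.INTER_CUBIC)
p=proj(v[1],[[583.1,332.4,24]])[0]; print(p)
x,y=(p*4).astype(int); r=m[y-250:y+250,x-300:x+300].copy(); b=r.copy()
c=((proj(v[1],cyl(42,24,24,200)[:200]+[583.1,332.4,0])+.5)*4-[x-300,y-250]).astype(np.int32)[:40]
cv2.polylines(r,[c],True,(255,0,0),1); cv2.imwrite("pics/c8.png",cv2.convertScaleAbs(r[:,:,::-1],alpha=1.6)); st("")
W=[(v[1],{n_:ms[0] for n_,ms in v[2].items()})]
print(fit("square_front",W,(583,332,24,0)),fit("coating_stand",W,(583,332,0,0),ignore=["square_front"]))
```

```text
coating_stand [(826, [208.0, 152.0])]
square_front [(1926, [203.0, 154.0]), (2561, [132.0, 99.0])]
[204.7076446 153.6207505]
 t 52.05 tcp [609.8 399.9 230.5] w 0.55 F [ 0.  -0.6  0. ] gf 0.0
(array([ 5.82384284e+02,  3.32025523e+02, -2.20929394e-02]), np.float64(0.058134687753929826)) (array([5.83313511e+02, 3.32444966e+02, 1.08159935e-01]), np.float64(0.13905216624912375))
```

View pics/c8.png

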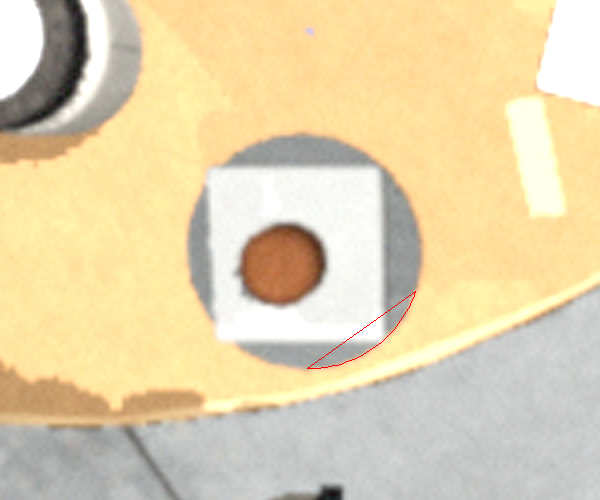

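The square front lies centred on the disc. Its small leftward shift is parallax from the slab's thickness, and the fits agree to about 1 mm.

```bash
python3 -c "
from cell import robot
print(robot.job_done())"
```

```text
the job is handed in; nothing more can be done
None
```

I handed the job in after about 52 s of robot time. The arched front is in the middle of the cork mat, the oblong front is flush and centred against the stand's cleat, and the square front is in the middle of the pedestal. Neither the pot nor the jar was touched.

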